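# Complete the hexagonal packing of a tin of levelling feet

### The job

Finish packing the round tin of levelling feet: it takes seven, one in the middle and six around it. Six stand in it already, but one at the wall straddles two places, so move it over against a neighbour and then stand the matching foot from the cardboard tray in the place that opens, until all seven stand upright, stud up, flat on the tin's floor. Leave the larger foot and the rubber buffer standing where they are in the tray.

Things in the scene. Friction and masses are not known exactly. Their poses are not given: they have to be found in the camera images.
- tin: round, open aluminium tin, fixed to the bench: 199 mm outside, 194 mm inside diameter, 35 mm high, inner floor 3 mm above its origin (centre of the underside). It has just room for seven 60 mm discs, one in the middle and six around it at about 65 mm from the middle, 60 degrees apart. The way the pattern is turned differs each time: read it from the feet
- tray: shallow cardboard tray, fixed: 200 mm (x) by 310 mm (y), 22 mm high, floor 4 mm thick; origin: centre of the underside. In it stand foot_g, big_foot and buffer in any order
- foot_a: machine levelling foot: black rubber disc 60 mm across (rim 10 mm high, lower edge bevelled 3 mm, top sloping up as a cone to 22 mm), on it a steel hub 28 mm across from 22 to 32 mm, then an upright steel stud 18 mm across up to 90 mm; about 0.18 kg. Origin: centre of the underside, z up along the stud. One of the six already standing in the tin, in the middle
- foot_g: machine levelling foot: black rubber disc 60 mm across (rim 10 mm high, lower edge bevelled 3 mm, top sloping up as a cone to 22 mm), on it a steel hub 28 mm across from 22 to 32 mm, then an upright steel stud 18 mm across up to 90 mm; about 0.18 kg. Origin: centre of the underside, z up along the stud. The seventh; it stands upright in the tray at the start
- foot_f: machine levelling foot: black rubber disc 60 mm across (rim 10 mm high, lower edge bevelled 3 mm, top sloping up as a cone to 22 mm), on it a steel hub 28 mm across from 22 to 32 mm, then an upright steel stud 18 mm across up to 90 mm; about 0.18 kg. Origin: centre of the underside, z up along the stud. One of the six already standing in the tin: the stray one, against the tin's wall but about midway between two of the six outer places, so that neither is free
- big_foot: larger levelling foot, disc 84 mm across, stud 18 mm across, 110 mm high; stands in the tray, to be left there. Origin: centre of the underside
- buffer: waisted rubber buffer, 44 mm across and 40 mm high, with a 16 mm stud up to 90 mm; stands in the tray, to be left there. Origin: centre of the underside
- foot_b: machine levelling foot: black rubber disc 60 mm across (rim 10 mm high, lower edge bevelled 3 mm, top sloping up as a cone to 22 mm), on it a steel hub 28 mm across from 22 to 32 mm, then an upright steel stud 18 mm across up to 90 mm; about 0.18 kg. Origin: centre of the underside, z up along the stud. One of the six already standing in the tin, in an outer place
- foot_c: machine levelling foot: black rubber disc 60 mm across (rim 10 mm high, lower edge bevelled 3 mm, top sloping up as a cone to 22 mm), on it a steel hub 28 mm across from 22 to 32 mm, then an upright steel stud 18 mm across up to 90 mm; about 0.18 kg. Origin: centre of the underside, z up along the stud. One of the six already standing in the tin, in an outer place
- foot_d: machine levelling foot: black rubber disc 60 mm across (rim 10 mm high, lower edge bevelled 3 mm, top sloping up as a cone to 22 mm), on it a steel hub 28 mm across from 22 to 32 mm, then an upright steel stud 18 mm across up to 90 mm; about 0.18 kg. Origin: centre of the underside, z up along the stud. One of the six already standing in the tin, in an outer place
- foot_e: machine levelling foot: black rubber disc 60 mm across (rim 10 mm high, lower edge bevelled 3 mm, top sloping up as a cone to 22 mm), on it a steel hub 28 mm across from 22 to 32 mm, then an upright steel stud 18 mm across up to 90 mm; about 0.18 kg. Origin: centre of the underside, z up along the stud. One of the six already standing in the tin, in an outer place

How it is judged:
By the outcome, as a careful person would: the job done as asked, in the order asked, and still so for the second after the job is handed in, with the robot touching nothing.
It also fails if it takes over 48 s, if anything falls off the work surface, if the arm or the gripper's body presses on something with over 40 N, if the wrist force passes 120 N, or if a joint passes its speed limit or range.

### The arm

A 6-joint arm with a two-finger parallel gripper is mounted at the origin on the work surface. World frame = base frame: x ahead of the robot, y to its left, z up, the work surface at z = 0. Lengths are in mm, angles in rad, forces in N, time in s.
With the tool pointing down it reaches from about 225 to 725 mm from the base axis. Payload 3.1 kg.
Tool frame: the origin (TCP) lies at the very end of the fingers, on their centre line; the grasp point (between the pads) lies 19 mm behind it; z points along the fingers, y is the direction in which the jaws open and shut (so a half turn about z gives the same grasp; the last joint's range is limited). The gripper opens to 85 mm and grips with 20 to 120 N. Pads are 22 mm wide; open, the fingers measure 114 mm over their backs; the gripper's body (76 mm by 85 mm) begins 54 mm behind the grasp point. The pads swing forward as they close: fully open they stand 13 mm farther back than shut.
Start: joints at [1.138, 0.048, 0.099, 1.622, 0, 1.443], TCP at [157.561, 500.791, 231.312] pointing down, gripper open.
Joint ranges: [-2.91, 2.91], [-0.99, 1.94], [-1.21, 1.42], [-2.12, 2.29], [-1.49, 1.47], [-3.14, 3.14]. Speed limits (rad/s): [2.79, 2.79, 3.14, 3.14, 3.14, 3.14].

### API

Orientations are given as a rotation vector (axis times angle).
In Python, from rig import env gives the robot as it stands. Calls block until the motion is done:
- env.movep(position, orientation): joint-space move of the TCP to a pose.
- env.move_straight(position, speed=150, ori=None): straight line of the TCP; ori=None keeps the orientation; speed is the mean speed in mm/s.
- env.move_j(angles): joint-space move.
- env.open() and env.grab(strength=None): open the fingers fully, or close them until they stop; strength is the grip in N (None keeps the last).
- env.dwell(seconds).
- env.inverse_kinematics(position, orientation): joint angles nearest the present ones, or None.
- env.sense(): the state.
- env.capture(name): name is "side" or "top" or "wrist"; returns (picture, depth): 400x640x3 uint8, red, green, blue; 400x640 float32, mm along the optical axis (not along the pixel's ray), 0 where there is no reading.
- env.get_calibration(name): a dict with "fx", "fy", "cx", "cy" (pixels), "position" and "rotation" of the camera in the world. Camera axes: x right, y down, z forward; pixel columns grow to the right and rows downward; lengths in mm; the calibration is good to about 2 mm. The wrist camera is an equidistant fisheye: a pixel r from the principal point sees the ray r / f radians off the axis. A picture is of the moment at which its call begins: read the wrist's pose just before it. get_calibration takes no time and is no camera call; for the wrist camera it gives the pose at the moment of the call.
A pose or a line that the arm cannot do raises env.Unreachable and nothing moves.
- env.hand_in(): hands the job in, once; it reports no verdict.
Trained networks look in the newest picture that a camera, given by its name, has taken for a name from the list of things; names that differ only in an ending like _2 or _b are one class to them, and where a whole thing is asked for, a point or a joint stands for the part that bears it (a point fixed in the world has none). Each returns a list of dicts, best first, with "conf" (0 to 1); they miss things now and then, are a little off and sometimes report something else, mostly with a low value. They report only what shows in the picture. A call takes as long as a camera call.
- env.masks_of(query, camera): "mask" (400x640 bool, what is visible of it) and "box" ([left, top, right, bottom] in pixels, round what is visible of it).
The state is a dict: "t": time; "joint_pos": joint angles; "dq": joint speeds; "joint_efforts": joint torques, N m; "ee_pos": TCP position; "eef_rot": TCP orientation; "ft_force": force on the tool from outside, world axes, zero at the start; "torque": the same for the moment, N m; "finger_gap": finger opening in mm.
Only numpy, scipy, OpenCV 4.12 (cv2) and the standard library are available. Lean on these libraries where they do the work, as an engineer would, in place of code of your own. Each camera call takes 0.05 s, during which the arm holds its last target.

## Working session

There is one attempt and no reset: what is moved stays moved. The work goes in short steps, each a Python script; the robot and the scene stay as the last script left them, time stands still between calls to the robot, and variables do not carry over. Pictures are saved under pics/ and viewed, and the job is handed in when it is done.

```bash
ls; mkdir -p pics
python3 - <<'E'
from rig import env
import cv2
print(env.sense())
for n in ["side","top","wrist"]:
    c=env.get_calibration(n); print(n,c)
    p,d=env.capture(n); cv2.imwrite(f"pics/a_{n}.png",p[:,:,::-1])
E
```

```text
pics
{'t': 0.0, 'joint_pos': array([1.13818837e+00, 4.87321265e-02, 9.76138712e-02, 1.62198210e+00,
       3.73177297e-05, 1.44298910e+00]), 'dq': array([-0.00094268,  0.00190681,  0.00074963,  0.00068216, -0.00035474,
        0.00047789]), 'joint_efforts': array([-2.51117235e-04, -3.38784420e+01,  3.20013142e+01,  2.03471573e-02,
       -1.58485145e-04, -3.19509475e-06]), 'ee_pos': array([157.30718404, 500.25555536, 230.13486843]), 'eef_rot': array([-0.47682627, -3.10451295,  0.00346105]), 'ft_force': array([-0.52019544, -0.37245967,  0.57731526]), 'torque': array([ 0.00065366, -0.01989962,  0.05051412]), 'finger_gap': 85.343806372075}
side {'fx': 373.56337102964574, 'fy': 373.56337102964574, 'cx': 324.3011845477995, 'cy': 202.51615286870697, 'position': array([ 421.23217024, -618.35264521,  472.41392376]), 'rotation': array([-2.17617134,  0.14903289, -0.10580088])}
top {'fx': 370.6763733527346, 'fy': 370.6763733527346, 'cx': 327.6254155007693, 'cy': 197.33896858137052, 'position': array([350.89104208,  30.19458533, 951.73915357]), 'rotation': array([-2.11591749,  2.16387219, -0.22269476])}
wrist {'fx': 309.70691628693146, 'fy': 309.70691628693146, 'cx': 319.5685390660991, 'cy': 199.64101553646287, 'position': array([ 95.81546485, 521.37393916, 374.19295337]), 'rotation': array([2.35510872, 1.72829205, 0.22611984])}
```

View pics/a_top.png

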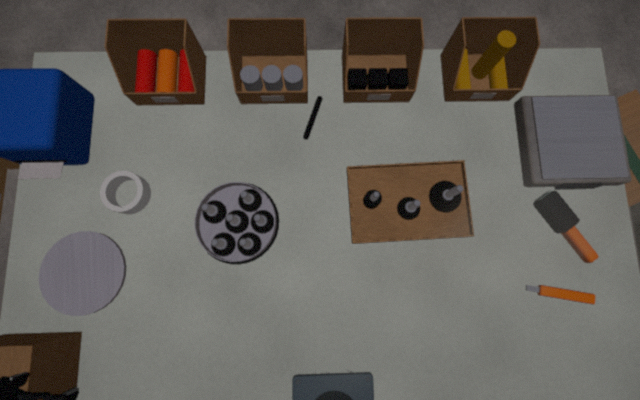

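View pics/a_side.png

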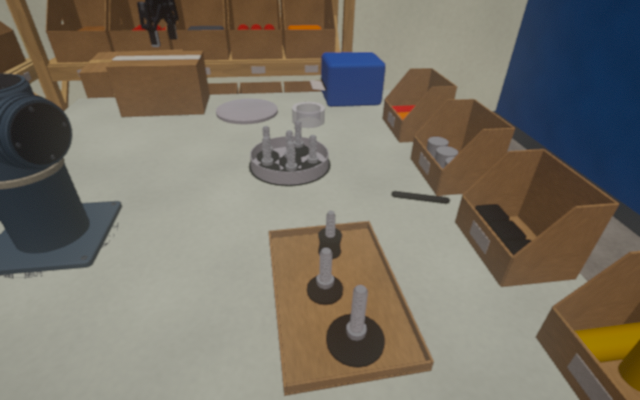

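View pics/a_wrist.png

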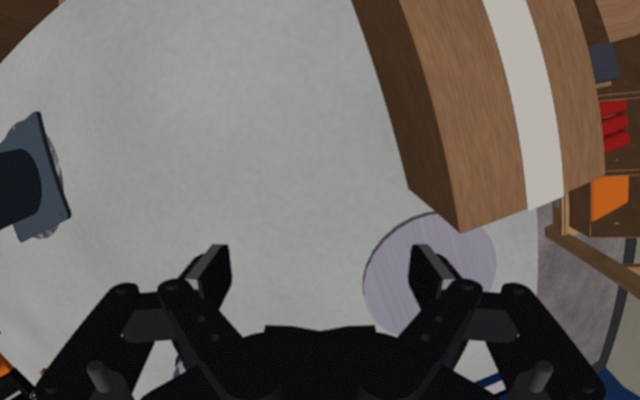

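```bash
cat > h.py <<'E'
from rig import env
import numpy as np, cv2
from scipy.spatial.transform import Rotation as R
def ray(n,u,v,cal=None):
    c=cal or env.get_calibration(n)
    x=(np.asarray(u,float)-c['cx'])/c['fx'];y=(np.asarray(v,float)-c['cy'])/c['fy']
    if n=='wrist':
        r=np.hypot(x,y)+1e-12; s=np.sin(r)/r
        d=np.stack([x*s,y*s,np.cos(r)],-1)
    else: d=np.stack([x,y,np.ones_like(x)],-1)
    M=R.from_rotvec(c['rotation']).as_matrix()
    return c['position'],d@M.T
def at_z(n,u,v,z,cal=None):
    p,d=ray(n,u,v,cal); return p+d*((z-p[2])/d[...,2])[...,None]
def cloud(n,depth,cal=None):
    vv,uu=np.mgrid[0:400,0:640]
    c=cal or env.get_calibration(n)
    p,d=ray(n,uu,vv,c)
    M=R.from_rotvec(c['rotation']).as_matrix()
    dz=d@M[:,2]
    return p+d*(depth/dz)[...,None]
def proj(n,P,cal=None):
    c=cal or env.get_calibration(n); M=R.from_rotvec(c['rotation']).as_matrix()
    q=(np.atleast_2d(P)-c['position'])@M
    if n=='wrist':
        rho=np.hypot(q[:,0],q[:,1])+1e-9; th=np.arctan2(rho,q[:,2]); a=q[:,:2]/rho[:,None]*th[:,None]
    else: a=q[:,:2]/q[:,2:]
    return a*c['fx']+[c['cx'],c['cy']]
E
python3 - <<'E'
from h import *
p,d=env.capture('top')
C=cloud('top',d)
for q in ['tin','tray','foot_a','big_foot','buffer']:
    for m in env.masks_of(q,'top'):
        k=m['mask']&(d>0); P=C[k]
        z=P[:,2]; t=P[z>z.max()-12] if len(P) else P
        print(q,round(m['conf'],2),m['box'],k.sum(),np.median(P,0).round(),'top',t.mean(0).round(1),len(t),z.max().round())
cv2.imwrite('pics/tinz.png',cv2.resize(p[170:275,185:290,::-1],None,fx=5.5,fy=5.5,interpolation=cv2.INTER_CUBIC))
E
```

```text
tin 0.79 [193.0, 179.0, 281.1, 264.4] 2813 [460. 247.   4.] top [507.5 258.1  90. ] 7 95.0
tin 0.69 [251.2, 208.0, 273.3, 233.0] 458 [459. 166.  20.] top [462.1 168.9  91.3] 52 96.0
tray 0.93 [345.6, 160.3, 467.9, 246.0] 7900 [ 503. -197.    4.] top [ 521.2 -306.4  111.8] 10 116.0
foot_a 0.93 [394.8, 198.7, 421.2, 219.5] 426 [ 484. -199.   22.] top [ 488.5 -204.2   91.7] 50 97.0
foot_a 0.92 [204.3, 200.3, 226.1, 223.0] 488 [486. 285.  20.] top [489.7 290.   91.8] 47 96.0
foot_a 0.92 [251.1, 210.6, 274.1, 233.4] 444 [459. 165.  20.] top [462.1 168.9  91.3] 52 96.0
foot_a 0.85 [236.3, 188.4, 258.8, 212.0] 411 [513. 196.  21.] top [517.6 201.   91.2] 49 97.0
foot_a 0.8 [235.7, 231.1, 261.8, 257.2] 451 [405. 196.  21.] top [406.3 201.5  91.6] 56 96.0
foot_a 0.78 [213.8, 231.7, 236.3, 256.2] 496 [405. 260.  20.] top [407.2 265.5  91.2] 56 96.0
foot_a 0.62 [222.2, 210.8, 247.6, 232.9] 450 [460. 228.  21.] top [463.8 232.9  91.4] 52 96.0
big_foot 0.85 [428.8, 183.5, 463.7, 215.4] 847 [ 513. -296.   20.] top [ 517.7 -301.4  111.6] 53 116.0
buffer 0.66 [361.7, 189.7, 379.8, 208.3] 286 [ 507. -105.   44.] top [ 511.2 -108.8   91.9] 36 96.0
```

View pics/tinz.png

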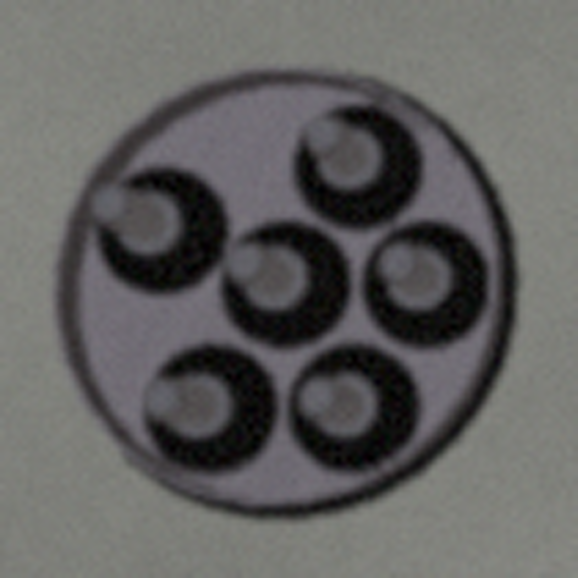

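```bash
cat >> h.py <<'E'
def down(yaw): # jaw (tool y) direction at angle yaw in world
    y=np.array([np.cos(yaw),np.sin(yaw),0]); z=np.array([0,0,-1.]); x=np.cross(y,z)
    return R.from_matrix(np.stack([x,y,z],1)).as_rotvec()
E
python3 - <<'E'
from h import *
s=env.sense();c=env.get_calibration('wrist')
M=R.from_rotvec(s['eef_rot'])
print('cam in tool',M.inv().apply(c['position']-s['ee_pos']), 'cam z in tool',M.inv().apply(R.from_rotvec(c['rotation']).as_matrix()[:,2]))
print(s['t'])
for yaw in [155,-25,130,-50,180,0,120,-60]:
    print(yaw,[ (None if (q:=env.inverse_kinematics(p,down(np.radians(yaw)))) is None else np.round(q,2)) for p in ([489,289,60],[463,297,60],[517,265,60])][0:1])
p=np.array([464,233,170.])
for yaw in [155,-25]:
  print(env.inverse_kinematics(p,down(np.radians(yaw))))
E
```

```text
cam in tool [  65.0464927     1.34867107 -143.98062058] cam z in tool [-2.59172923e-01  9.36607842e-04  9.65830481e-01]
0.45
155 [array([ 0.42,  0.19, -0.09,  1.29,  0.  , -0.72])]
-25 [array([ 0.42,  0.19, -0.09,  1.29, -0.  ,  2.42])]
130 [array([ 0.42,  0.19, -0.09,  1.29,  0.  , -0.28])]
-50 [array([ 0.42,  0.19, -0.09,  1.29,  0.  ,  2.86])]
180 [array([ 0.42,  0.19, -0.09,  1.29,  0.  , -1.16])]
0 [array([ 0.42,  0.19, -0.09,  1.29,  0.  ,  1.99])]
120 [array([ 0.42,  0.19, -0.09,  1.29,  0.  , -0.11])]
-60 [array([ 0.42,  0.19, -0.09,  1.29, -0.  ,  3.03])]
[ 0.33616288  0.02744447 -0.04365466  1.49969719  0.         -0.79830113]
[ 3.36162880e-01  2.74444720e-02 -4.36546631e-02  1.49969719e+00
 -4.44089210e-16  2.34329152e+00]
```

Run:
```python
from h import *
yaw=np.radians(-25)
xt=np.array([.4226,.9063,0])
env.movep(np.array([464,232,210.])-10*xt,down(yaw))
env.dwell(0.15)
c=env.get_calibration('wrist');p,d=env.capture('wrist')
np.savez('w1.npz',p=p,d=d,**c)
cv2.imwrite('pics/w1.png',p[:,:,::-1])
C=cloud('wrist',d,c)
for m in env.masks_of('foot_a','wrist'):
    k=m['mask']&(d>0); P=C[k]; t=P[(P[:,2]>85)]
    print(round(m['conf'],2),np.round(m['box']),k.sum(),'top',t.mean(0).round(1),len(t),P[:,2].max().round())
s=env.sense();print(s['t'],s['ee_pos'],s['joint_pos'])
```

```text
0.89 [297. 140. 350. 194.] 2130 top [467.4 235.3  92.7] 360 97.0
0.81 [293.  86. 352. 139.] 2345 top [493.3 291.7  93.1] 376 96.0
0.81 [241. 138. 294. 191.] 2221 top [412.1 267.4  92.5] 349 96.0
0.75 [319. 192. 372. 254.] 2207 top [466.1 172.3  92.4] 301 96.0
0.67 [349. 148. 401. 204.] 2174 top [520.5 203.4  92.6] 336 96.0
0.65 [266. 186. 319. 249.] 2208 top [411.1 204.   92.4] 312 96.0
2.2167 [459.43719701 223.72211501 210.09821065] [3.21819967e-01 7.30674528e-03 1.54618668e-02 1.57877440e+00
 6.17518026e-05 2.32720850e+00]
```

View pics/w1.png

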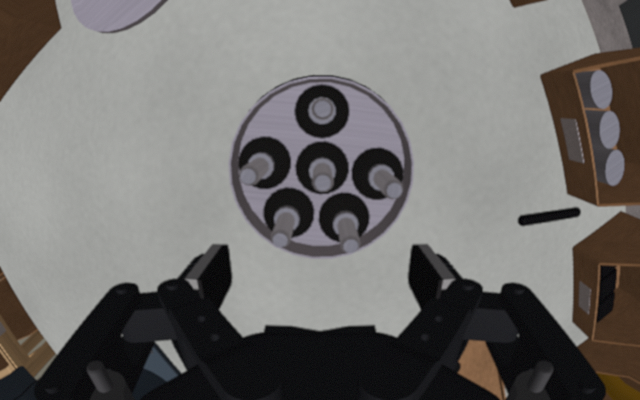

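```bash
cat >> h.py <<'E'
from scipy.optimize import least_squares
def studs(C,d,seeds,cal):
    out=[]
    for s in seeds:
        k=(d>0)&(np.hypot(C[...,0]-s[0],C[...,1]-s[1])<16)&(C[...,2]>82)
        vv,uu=np.nonzero(k)
        # reproject on known top plane: pixels of top face -> median
        P=C[k]; z=P[:,2]
        kk=z>90
        Q=at_z('wrist',uu[kk],vv[kk],93.,cal)
        out.append(np.r_[Q[:,:2].mean(0),kk.sum(),np.ptp(Q[:,0]),np.ptp(Q[:,1])])
    return np.array(out)
def discs(p,seeds,cal,z=13.):
    g=cv2.cvtColor(p,cv2.COLOR_RGB2GRAY).astype(float)
    out=[]
    for s in seeds:
        # radial edge search on plane z: find dark->light transition radius in many directions
        c=np.array(s[:2],float)
        for it in range(4):
            pts=[]
            for a in np.radians(np.arange(0,360,5)):
                r=np.arange(22,38,.25); X=np.stack([c[0]+r*np.cos(a),c[1]+r*np.sin(a),np.full_like(r,z)],-1)
                uv=proj('wrist',X,cal).astype(np.float32)
                v=cv2.remap(g.astype(np.float32),uv[:,0].reshape(1,-1),uv[:,1].reshape(1,-1),cv2.INTER_LINEAR)[0]
                gr=np.convolve(v,np.r_[np.ones(10),-np.ones(10)],'same')[10:-10]
                i=gr.argmax()
                if gr[i]>200 and v[max(0,i-4):i+10].min()<70: pts.append(c+r[i+10]*np.array([np.cos(a),np.sin(a)]))
            pts=np.array(pts)
            f=least_squares(lambda q:np.hypot(pts[:,0]-q[0],pts[:,1]-q[1])-q[2],[c[0],c[1],30],loss='soft_l1')
            c=f.x[:2]
        out.append(np.r_[f.x,len(pts)])
    return np.array(out)
def rim(p,c0,cal,z=35.):
    g=cv2.cvtColor(p,cv2.COLOR_RGB2GRAY).astype(np.float32)
    pts=[];c=np.array(c0,float)
    for a in np.radians(np.arange(0,360,3)):
        r=np.arange(90,112,.25); X=np.stack([c[0]+r*np.cos(a),c[1]+r*np.sin(a),np.full_like(r,z)],-1)
        uv=proj('wrist',X,cal).astype(np.float32)
        v=cv2.remap(g,uv[:,0].reshape(1,-1),uv[:,1].reshape(1,-1),cv2.INTER_LINEAR)[0]
        gr=np.convolve(v,np.r_[np.ones(8),-np.ones(8)],'same')[8:-8]
        i=gr.argmax(); pts.append(c+r[i+8]*np.array([np.cos(a),np.sin(a)]))
    pts=np.array(pts)
    f=least_squares(lambda q:np.hypot(pts[:,0]-q[0],pts[:,1]-q[1])-q[2],[c[0],c[1],99],loss='soft_l1',f_scale=.7)
    return f.x
seeds=[[467,235],[493,291],[412,267],[466,172],[520,203],[411,204]]
def load(fn):
    z=np.load(fn); cal={k:z[k] for k in ['fx','fy','cx','cy','position','rotation']}; return z['p'],z['d'],cal
E
cat > an.py <<'E'
from h import *
import sys
np.set_printoptions(suppress=True,precision=1)
p,d,cal=load(sys.argv[1]); C=cloud('wrist',d,cal)
sd=seeds if len(sys.argv)<3 else eval(sys.argv[2])
S=studs(C,d,sd,cal);D=discs(p,sd,cal)
print(S);print(D);r=rim(p,np.array([467,235]),cal);print('rim',r)
Q=D[:,:2]; print('rel tin',np.c_[np.hypot(*(Q-r[:2]).T),np.degrees(np.arctan2(*(Q-r[:2]).T[::-1]))])
print(np.hypot(*(Q[:,None]-Q[None]).transpose(2,0,1)))
E
python3 an.py w1.npz
```

```text
[[ 388.4   48.1 9095.   195.1  286.5]
 [ 493.2  291.7  324.    17.2   17.1]
 [ 141.9  173.6 7106.   529.6  219.4]
 [ 466.   171.1  241.    16.5   18.4]
 [ 621.3  -65.3 8918.   256.5  503. ]
 [ 410.4  203.4  255.    17.4   17.7]]
[[467.  234.2  29.6  72. ]
 [493.3 291.6  29.4  72. ]
 [411.  267.1  29.6  62. ]
 [465.7 170.6  29.8  62. ]
 [521.2 202.2  29.6  61. ]
 [409.9 202.9  29.7  62. ]]
rim [466.  234.2  97.1]
rel tin [[   1.     1.8]
 [  63.6   64.5]
 [  64.1  149.1]
 [  63.6  -90.2]
 [  63.9  -30.1]
 [  64.2 -150.8]]
[[  0.   63.2  64.9  63.7  63.   65.1]
 [ 63.2   0.   85.9 124.2  93.7 121.8]
 [ 64.9  85.9   0.  110.9 127.9  64.2]
 [ 63.7 124.2 110.9   0.   63.9  64.5]
 [ 63.   93.7 127.9  63.9   0.  111.3]
 [ 65.1 121.8  64.2  64.5 111.3   0. ]]
```

```bash
python3 - <<'E'
from h import *
np.set_printoptions(suppress=True,precision=2)
yaw=np.radians(-25.5); o=down(yaw)
S=np.array([493.3,291.6])
env.movep([*S,125],o)
env.move_straight([*S,48],speed=120)
env.grab(40)
s=env.sense();print(s['t'],s['ee_pos'],s['finger_gap'],s['ft_force'])
c=env.get_calibration('wrist');p,d=env.capture('wrist');np.savez('w2.npz',p=p,d=d,**c);cv2.imwrite('pics/w2.png',p[:,:,::-1])
E
python3 an.py w2.npz
```

```text
4.1667 [493.32 291.78  48.29] 17.115151014758485 [0.24 0.4  1.47]h.py:42: RuntimeWarning: Mean of empty slice.
  out.append(np.r_[Q[:,:2].mean(0),kk.sum(),np.ptp(Q[:,0]),np.ptp(Q[:,1])])
  ret = um.true_divide(
Traceback (most recent call last):
  File "an.py", line 6, in <module>
    S=studs(C,d,sd,cal);D=discs(p,sd,cal)
  File "h.py", line 42, in studs
    out.append(np.r_[Q[:,:2].mean(0),kk.sum(),np.ptp(Q[:,0]),np.ptp(Q[:,1])])
                                              ~~~~~~^^^^^^^^
ValueError: zero-size array to reduction operation maximum which has no identity
```

View pics/w2.png

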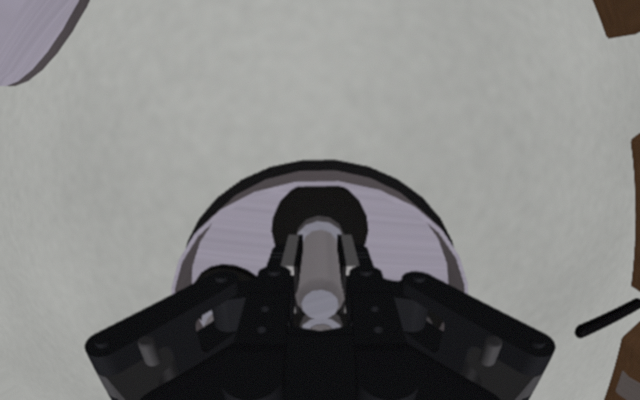

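```bash
python3 - <<'E'
from h import *
np.set_printoptions(suppress=True,precision=2)
c0=np.array([466.2,234.4]); s0=np.array([493.3,291.6]); z=env.sense()['ee_pos'][2]
for a in [73,82,91.5]:
    r=63.6; t=c0+r*np.array([np.cos(np.radians(a)),np.sin(np.radians(a))])
    env.move_straight([*t,48],speed=40)
    s=env.sense();print(s['t'],s['ee_pos'],s['finger_gap'],s['ft_force'])
env.dwell(.1);s=env.sense();print(s['t'],s['ee_pos'],s['finger_gap'],s['ft_force'])
env.open()
env.move_straight([*t,125],speed=150)
xt=np.array([.4226,.9063,0])
env.movep(np.array([464,232,210.])-10*xt,down(np.radians(-25)))
env.dwell(0.1)
c=env.get_calibration('wrist');p,d=env.capture('wrist');np.savez('w3.npz',p=p,d=d,**c);cv2.imwrite('pics/w3.png',p[:,:,::-1])
print(env.sense()['t'])
E
sed -i 's/^S=studs.*/D=discs(p,sd,cal)/;s/^print(S);//' an.py
python3 an.py w3.npz "[[467,235],[464,298],[412,267],[466,172],[520,203],[411,204]]"
```

```text
4.6 [484.44 295.54  48.27] 17.239995494105205 [-1.09 -0.16  2.48]
5.0 [474.46 297.68  48.24] 17.07330855822452 [-0.46 -0.67  2.78]
5.4167 [463.93 298.09  48.22] 17.137653254287837 [-0.77 -0.21  5.23]
5.5167 [463.97 298.09  48.23] 16.42490285594265 [-0.16  1.21  5.23]
7.525
[[467.  234.2  29.6  72. ]
 [464.  298.   29.3  72. ]
 [411.  267.1  29.6  61. ]
 [465.7 170.6  29.7  62. ]
 [521.2 202.3  29.6  61. ]
 [409.9 202.9  29.8  61. ]]
rim [466.  234.2  97.2]
rel tin [[   1.     4.7]
 [  63.9   91.7]
 [  64.1  149.1]
 [  63.5  -90.2]
 [  63.8  -30. ]
 [  64.2 -150.8]]
[[  0.   63.8  64.9  63.6  62.9  65.1]
 [ 63.8   0.   61.4 127.4 111.5 109.4]
 [ 64.9  61.4   0.  110.9 127.9  64.2]
 [ 63.6 127.4 110.9   0.   63.9  64.4]
 [ 62.9 111.5 127.9  63.9   0.  111.3]
 [ 65.1 109.4  64.2  64.4 111.3   0. ]]
```

View pics/w3.png

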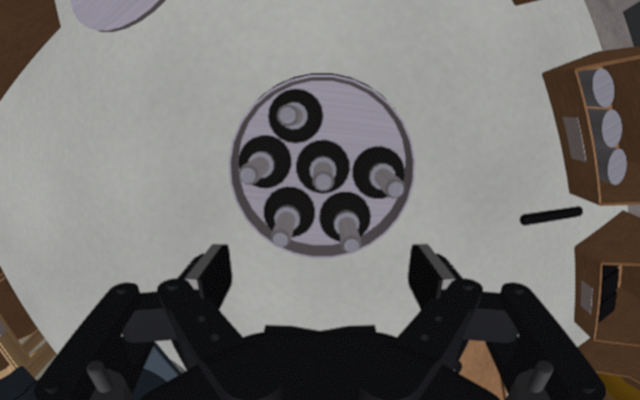

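Run:
```python
from h import *
np.set_printoptions(suppress=True,precision=2)
yaw=np.radians(30);o=down(yaw)
xt=np.array([-.5,.866,0])
env.movep(np.array([491.5,-202,190.])-10*xt,o)
env.dwell(0.1)
c=env.get_calibration('wrist');p,d=env.capture('wrist');np.savez('w4.npz',p=p,d=d,**c);cv2.imwrite('pics/w4.png',p[:,:,::-1])
C=cloud('wrist',d,c)
for m in env.masks_of('foot_g','wrist'):
    k=m['mask']&(d>0); P=C[k]; t=P[(P[:,2]>88)]
    print(round(m['conf'],2),np.round(m['box']),'top',t.mean(0).round(1),len(t),P[:,2].max().round())
    try: print(discs(p,[t.mean(0)],c,14.))
    except Exception as e: print(e)
print(env.sense()['t'])
```

```text
0.63 [288. 149. 346. 206.] top [ 491.2 -204.8   93.8] 409 97.0
[[ 491.86 -205.61   29.69   64.  ]]
0.19 [263. 229. 333. 324.] top [ 519.2 -299.2  107.4] 540 117.0
too many indices for array: array is 1-dimensional, but 2 were indexed
9.325
```

View pics/w4.png

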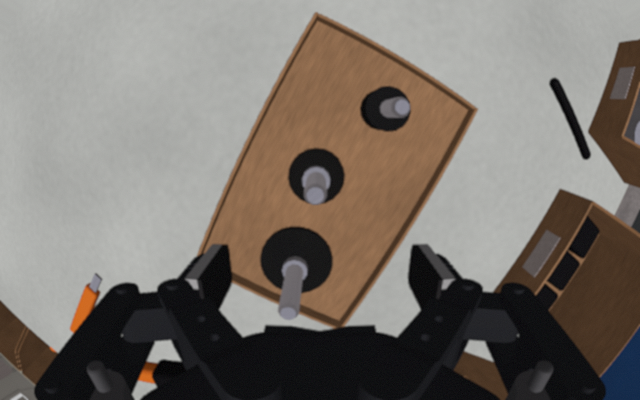

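Run:
```python
from h import *
np.set_printoptions(suppress=True,precision=2)
yaw=np.radians(30);o=down(yaw)
G=np.array([491.8,-205.5])
env.movep([*G,125],o)
env.move_straight([*G,49],speed=120)
env.grab(50)
s=env.sense();print(s['t'],s['ee_pos'],s['finger_gap'],s['ft_force'])
env.move_straight([*G,180],speed=150)
s=env.sense();print(s['t'],s['ee_pos'],s['finger_gap'],s['ft_force'])
T=np.array([520.8,267.0])
env.movep([*T,180],down(np.radians(120)))
env.dwell(.15)
s=env.sense();print(s['t'],s['ee_pos'],s['finger_gap'],s['ft_force'])
c=env.get_calibration('wrist');p,d=env.capture('wrist');np.savez('w5.npz',p=p,d=d,**c);cv2.imwrite('pics/w5.png',p[:,:,::-1])
p,d=env.capture('side');cv2.imwrite('pics/s5.png',cv2.resize(p[60:220,200:400,::-1],None,fx=4,fy=4))
```

```text
11.1 [ 491.68 -205.62   49.06] 16.92194086935647 [-0.82 -0.48  1.04]
12.125 [ 491.14 -205.09  178.58] 16.862053595251695 [-0.17 -0.19 -3.19]
14.0 [521.34 265.85 180.03] 16.85575861842187 [ 0.45 -1.6  -2.1 ]
```

View pics/w5.png

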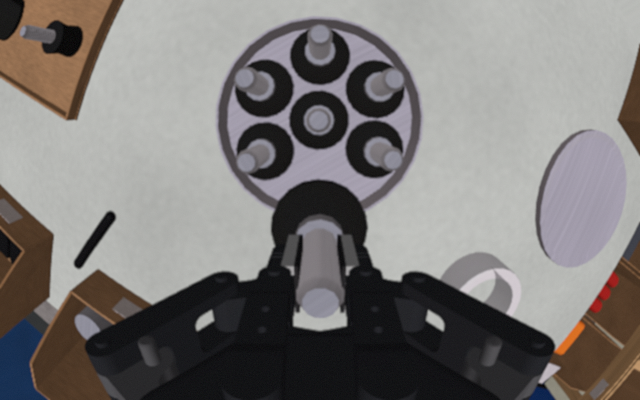

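View pics/s5.png

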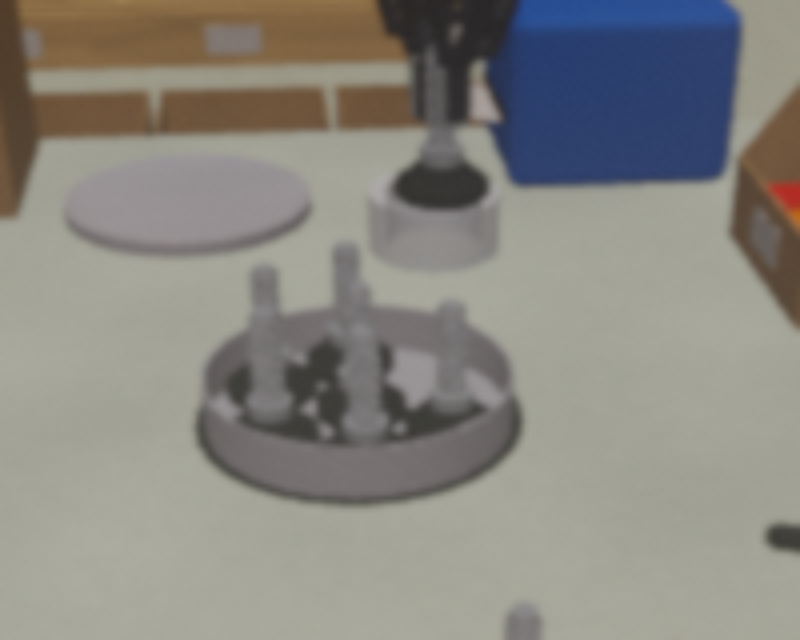

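Run:
```python
from h import *
np.set_printoptions(suppress=True,precision=2)
p,d,c=load('w5.npz');C=cloud('wrist',d,c)
# held foot: disc arc at z=145, only camera-far side visible
uv=proj('wrist',[[521.3,265.9,145],[521.3,265.9,225]],c);print(uv)
print(discs(p,[[467,234.2],[464,298],[411,267.1],[465.7,170.6],[521.2,202.3],[410,203]],c))
for a,r in ((120,29.7),):
    X=np.array([[521.3+r*np.cos(t),265.9+r*np.sin(t),145] for t in np.linspace(0,2*np.pi,60)])
    Y=np.array([[521.3+9*np.cos(t),265.9+9*np.sin(t),225] for t in np.linspace(0,2*np.pi,60)])
    im=p[:,:,::-1].copy()
    im=cv2.resize(im[150:350,220:420],None,fx=3,fy=3)
    for Z,col in ((X,(0,255,0)),(Y,(0,0,255))):
        q=((proj('wrist',Z,c)-[220,150]+.5)*3).astype(int); cv2.polylines(im,[q.reshape(-1,1,2)],True,col,1)
    cv2.imwrite('pics/ov5.png',im)
```

```text
[[318.4  224.85]
 [317.61 296.32]]
[[466.99 234.29  29.49  72.  ]
 [463.99 297.84  29.65  63.  ]
 [410.76 266.95  29.64  63.  ]
 [465.62 170.15  29.64  62.  ]
 [521.26 201.98  29.66  62.  ]
 [409.58 202.53  29.66  63.  ]]
```

View pics/ov5.png

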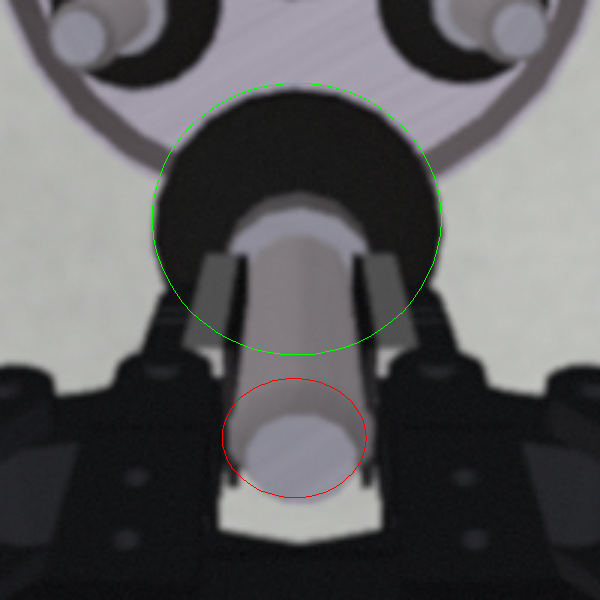

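Run:
```python
from h import *
np.set_printoptions(suppress=True,precision=2)
T=[520.8,267.0]
env.move_straight([*T,65],speed=120)
s=env.sense();print(s['t'],s['ee_pos'],s['ft_force'])
for z in (56,52,49.5,48.2):
    env.move_straight([*T,z],speed=30)
    s=env.sense();print(s['t'],s['ee_pos'],s['ft_force'],s['torque'],s['finger_gap'])
    if abs(s['ft_force'][2])>15: break
env.dwell(.1);s=env.sense();print(s['t'],s['ee_pos'],s['ft_force'])
c=env.get_calibration('wrist');p,d=env.capture('wrist');cv2.imwrite('pics/w6.png',p[:,:,::-1])
```

```text
15.2083 [521.63 267.32  66.16] [ 0.15 -0.18 -2.59]
15.6583 [520.79 267.    55.73] [-0.15 -0.45 -2.25] [ 0.05 -0.01  0.01] 16.531103526608725
15.9417 [520.59 266.93  51.63] [-0.04 -0.05 -2.71] [-0.03 -0.04 -0.01] 16.79996677289643
16.1917 [520.66 266.91  49.25] [-0.26  1.1  -1.85] [-0.01  0.03  0.05] 17.45549442229577
16.4417 [520.81 266.99  48.22] [-0.54 -0.47 -1.95] [-0.02  0.   -0.  ] 16.592223801797918
16.5417 [520.8  267.    48.19] [ 0.51 -0.04 -2.95]
```

View pics/w6.png

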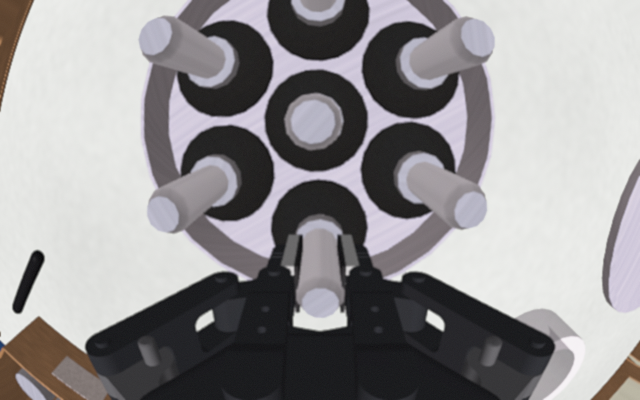

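```bash
python3 - <<'E'
from h import *
np.set_printoptions(suppress=True,precision=2)
T=[520.8,267.0]
for z in (47.7,47.2,46.7,46.2,45.7):
    env.move_straight([*T,z],speed=15); env.dwell(.08)
    f=np.mean([(env.dwell(.01),env.sense()['ft_force'])[1] for _ in range(4)],0)
    print(z,env.sense()['ee_pos'],f)
    if f[2]>0: break
env.open()
env.move_straight([*T,130],speed=150)
# look from tin's centre
yaw=np.radians(120); xt=np.array([-.866,-.5,0])
env.movep(np.array([466,234,210.])-10*xt,down(yaw)); env.dwell(.1)
c=env.get_calibration('wrist');p,d=env.capture('wrist');np.savez('w7.npz',p=p,d=d,**c);cv2.imwrite('pics/w7.png',p[:,:,::-1])
C=cloud('wrist',d,c)
for m in env.masks_of('foot_g','wrist'):
    k=m['mask']&(d>0); P=C[k]; t=P[(P[:,2]>88)]
    print(round(m['conf'],2),'top',t.mean(0).round(1),len(t),P[:,2].max().round())
p,d=env.capture('side');cv2.imwrite('pics/s7.png',cv2.resize(p[60:220,200:400,::-1],None,fx=4,fy=4))
print(env.sense()['t'])
E
python3 an.py w7.npz "[[467,235],[464,298],[412,267],[466,172],[520,203],[411,204],[520.8,267]]"
```

```text
47.7 [520.92 267.04  48.1 ] [-0.47 -0.18  0.7 ]
0.9 top [409.6 202.4  92.9] 386 96.0
0.88 top [521.1 267.5  93.1] 290 96.0
0.8 top [410.7 265.9  93. ] 350 97.0
0.79 top [463.  296.4  93. ] 311 96.0
0.71 top [464.7 170.5  92.9] 350 96.0
0.69 top [519.2 201.9  93.2] 288 96.0
19.05
[[467.1 234.4  29.6  72. ]
 [463.9 297.6  29.7  61. ]
 [410.8 266.9  29.5  67. ]
 [465.5 170.1  29.5  66. ]
 [521.  202.   29.8  61. ]
 [409.5 202.5  29.4  72. ]
 [522.4 268.1  29.8  61. ]]
rim [466.3 234.4  97.1]
rel tin [[   0.8    0.1]
 [  63.2   92.1]
 [  64.3  149.6]
 [  64.3  -90.6]
 [  63.6  -30.7]
 [  65.1 -150.6]
 [  65.5   31. ]]
[[  0.   63.2  65.   64.3  62.9  65.8  64.8]
 [ 63.2   0.   61.4 127.5 111.3 109.6  65.5]
 [ 65.   61.4   0.  111.2 127.9  64.4 111.6]
 [ 64.3 127.5 111.2   0.   63.9  64.7 113.3]
 [ 62.9 111.3 127.9  63.9   0.  111.5  66.1]
 [ 65.8 109.6  64.4  64.7 111.5   0.  130.6]
 [ 64.8  65.5 111.6 113.3  66.1 130.6   0. ]]
```

View pics/w7.png

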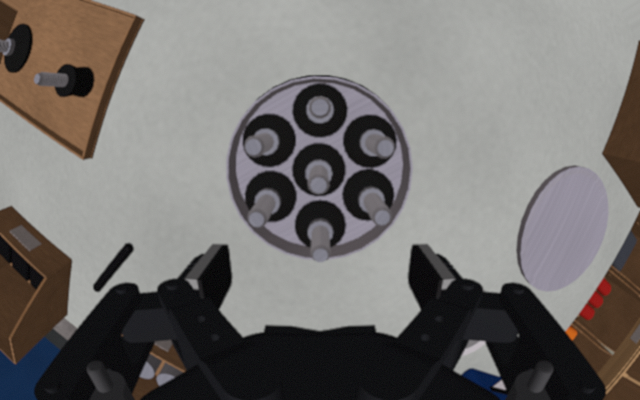

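View pics/s7.png

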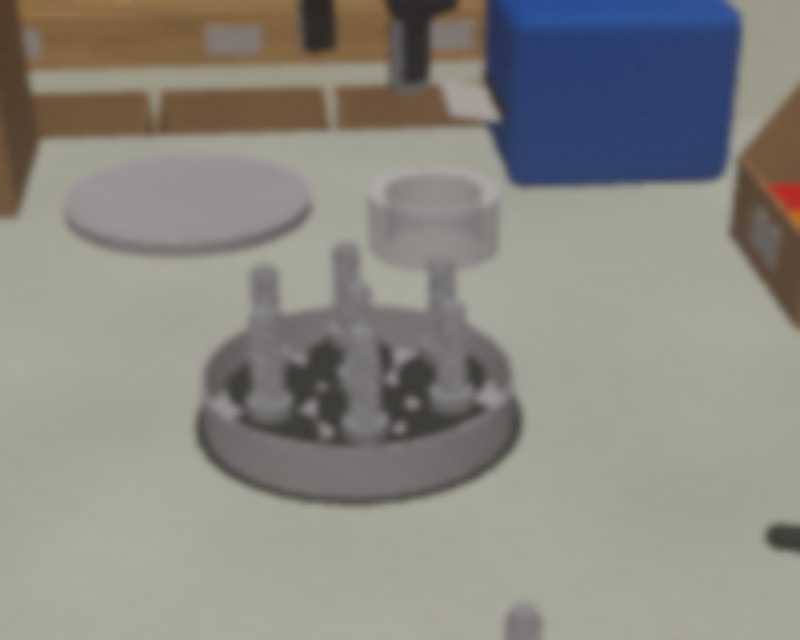

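Run:
```python
from h import *
p,d=env.capture('top');C=cloud('top',d)
for q in ['foot_a','big_foot','buffer']:
    for m in env.masks_of(q,'top'):
        P=C[m['mask']&(d>0)]; z=P[:,2]; t=P[z>z.max()-12]
        print(q,round(m['conf'],2),np.median(P,0).round(),'top',t.mean(0).round(1))
env.hand_in()
```

```text
foot_a 0.97 [404. 197.  21.] top [406.3 201.5  91.3]
foot_a 0.86 [513. 196.  21.] top [517.4 200.9  91.4]
foot_a 0.82 [460. 228.  21.] top [463.6 232.6  92.1]
foot_a 0.76 [508. 260.  20.] top [471.8 207.1 289.1]
foot_a 0.75 [404. 260.  21.] top [407.1 264.6  91.7]
foot_a 0.67 [459. 165.  20.] top [462.  169.   91.3]
foot_a 0.6 [457. 291.  22.] top [460.3 296.   91.1]
big_foot 0.74 [ 513. -296.   20.] top [ 517.7 -301.3  112.2]
big_foot 0.39 [513. 196.  21.] top [517.4 200.9  91.4]
buffer 0.57 [ 506. -105.   44.] top [ 511.  -109.2   92.2]
buffer 0.27 [403. 197.  22.] top [406.3 201.5  91.3]
the job is handed in; nothing more can be done
```

All seven feet now stand upright in the tin, and I handed the job in at about 19 s.

- **What I did:** I gripped the stray foot (foot_f) by its stud and slid it along the wall into the outer place nearer to it. I then took foot_g from the tray, lowered it into the opened place until I felt the floor, let go and backed off.
- **Stray foot:** it ended close beside its neighbour rather than firmly pressed against it. The measured centre distance is about 61.4 mm, so a gap of roughly 1.4 mm is left.
- **New foot:** foot_g sits about 65 mm from its two outer neighbours and from the middle foot. Its stud top is at about 93 mm like the others, so it stands flat.
- **Tray:** the larger foot and the buffer measured within 1 mm of where they were at the start.
- **Disagreements:** the top and wrist cameras disagree by about 2–4 mm in absolute position, so I worked from the wrist camera. In the last top view, the stud-top height for foot_g read 289 mm because the gripper was in the mask. The wrist view missed the middle foot's mask in that check, but its outline fit and the top view both show it in place.

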